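# Put the cutting dies back on the rack after a run at the press

## Task

The cutting run is over. First throw the red lever of the press isolator fully over to off, before you lift any die; then hang every cutting die that lies on the bench by its eye on a peg of its own on the sloping rack, lying flat on the board; and when all of them hang there, turn both brass keepers fully crosswise over the peg tips so that no die can come off. Leave the shoe last, can, tin and patterns where they are.

Things in the scene. Friction and masses are not known exactly. Their poses are not given: they have to be found in the camera images.
- isolator (a joint): red T-handled lever of the press isolator, on top of its grey box; 0 = ON (leaning 34 deg towards the robot's side of the box, the box's own -x), 1.2 rad = OFF (leaning as far the other way, the box's +x). It stays where it is left; about 1.5 N at the handle moves it. It may start a little off 0.
- isolator_box: grey switch box with a yellow top plate, fixed, 130 x 100 x 75 mm (x, y, z), origin at the centre of its underside; the lever's hinge lies along its y axis through the centre of its top, 75 mm up. The lever is 90 mm long from the hinge to the middle of its red cross bar (18 mm thick, 68 mm long, along the box's y); it swings towards +x to go off
- board: plywood board of the die rack, fixed, sloping 30 deg: x points up the slope (away from the robot), y left along the slope, z square out of the upper face. Origin on the upper face, which runs from x = -95 to +120 mm, y = -180 to +180 mm. Four steel pegs stand square on it in a row at x = 60 mm, 92 mm apart; two brass keepers turn 40 to 46 mm above it, just clear of the peg tips
- peg1 (a point): point on the axis of peg 1 (1 is leftmost seen from the robot), 12 mm above the board's face: where the middle of a hung die's eye comes to be, within about 6 mm. The peg is 12 mm thick and stands 36 mm out of the board, with a round tip
- peg2 (a point): point on the axis of peg 2 (1 is leftmost seen from the robot), 12 mm above the board's face: where the middle of a hung die's eye comes to be, within about 6 mm. The peg is 12 mm thick and stands 36 mm out of the board, with a round tip
- peg3 (a point): point on the axis of peg 3 (1 is leftmost seen from the robot), 12 mm above the board's face: where the middle of a hung die's eye comes to be, within about 6 mm. The peg is 12 mm thick and stands 36 mm out of the board, with a round tip
- peg4 (a point): point on the axis of peg 4 (1 is leftmost seen from the robot), 12 mm above the board's face: where the middle of a hung die's eye comes to be, within about 6 mm. The peg is 12 mm thick and stands 36 mm out of the board, with a round tip
- keeper_left (a joint): left keeper, a brass bar 104 x 16 x 6 mm pivoted at its middle on a post between pegs 1 and 2 (board x = 60, y = 92 mm): 0 = open (along the slope, pegs free), 1.57 rad = closed (across both peg tips). Grows anticlockwise seen square on to the board: the knob end goes from up-slope to the left. Stays put; 1.5 N at the knob turns it. Starts up to 0.1 rad off 0
- keeper_left_knob (a point): middle of the black knob on the left keeper, 16 mm thick, standing 26 mm out from the bar's outer face (46 to 72 mm above the board), 45 mm from the pivot
- keeper_right (a joint): right keeper, a brass bar 104 x 16 x 6 mm pivoted at its middle on a post between pegs 3 and 4 (board x = 60, y = -92 mm): 0 = open (along the slope, pegs free), 1.57 rad = closed (across both peg tips). Grows anticlockwise seen square on to the board: the knob end goes from up-slope to the left. Stays put; 1.5 N at the knob turns it. Starts up to 0.1 rad off 0
- keeper_right_knob (a point): middle of the black knob on the right keeper, 16 mm thick, standing 26 mm out from the bar's outer face (46 to 72 mm above the board), 45 mm from the pivot
- die_red: red cutting die, a hollow outline of 4 mm steel strip 24 mm high and 50 mm wide (y), tapering to a blunt nose towards -x, about 145 mm long over all, 0.2 to 0.4 kg. Its sides are straight and parallel from x = -35 to +45 mm; a steel eye sticks out at the +x end. Origin under the middle, z up through its height; it may be used either face up. May be absent.
- die_red_eye (a point): centre of the eye of the red die: 74 mm from its origin along +x, 12 mm up; the eye is a ring 6 mm thick at mid height, hole 24 mm, outside 40 mm
- die_blue: blue cutting die, a hollow outline of 4 mm steel strip 24 mm high and 50 mm wide (y), with a rounded end towards -x, about 145 mm long over all, 0.2 to 0.4 kg. Its sides are straight and parallel from x = -35 to +45 mm; a steel eye sticks out at the +x end. Origin under the middle, z up through its height; it may be used either face up. May be absent.
- die_blue_eye (a point): centre of the eye of the blue die: 74 mm from its origin along +x, 12 mm up; the eye is a ring 6 mm thick at mid height, hole 24 mm, outside 40 mm
- die_green: green cutting die, a hollow outline of 4 mm steel strip 24 mm high and 50 mm wide (y), tapering to a point towards -x, about 145 mm long over all, 0.2 to 0.4 kg. Its sides are straight and parallel from x = -35 to +45 mm; a steel eye sticks out at the +x end. Origin under the middle, z up through its height; it may be used either face up. May be absent.
- die_green_eye (a point): centre of the eye of the green die: 74 mm from its origin along +x, 12 mm up; the eye is a ring 6 mm thick at mid height, hole 24 mm, outside 40 mm
- die_yellow: yellow cutting die, a hollow outline of 4 mm steel strip 24 mm high and 50 mm wide (y), with a square end towards -x, about 145 mm long over all, 0.2 to 0.4 kg. Its sides are straight and parallel from x = -35 to +45 mm; a steel eye sticks out at the +x end. Origin under the middle, z up through its height; it may be used either face up. May be absent.
- die_yellow_eye (a point): centre of the eye of the yellow die: 74 mm from its origin along +x, 12 mm up; the eye is a ring 6 mm thick at mid height, hole 24 mm, outside 40 mm
- last_a: green plastic shoe last, 230 x 80 x 125 mm; bystander, to be left alone; origin under its middle
- glue_can: blue glue can, 76 mm wide, 95 mm high; bystander, to be left alone; origin under its middle
- wax_tin: flat brass-coloured tin, 68 mm wide, 28 mm high; bystander, to be left alone; origin under its middle
- pattern_a: tan fibreboard pattern, 160 x 75 x 6 mm, lying flat; bystander, to be left alone; origin under its middle
- pattern_b: small tan fibreboard pattern, 130 x 45 x 6 mm, lying flat; bystander, to be left alone; origin under its middle

How it is judged:
By the outcome, as a careful person would: the job done as asked, in the order asked, and still so for the second after the job is handed in, with the robot touching nothing.
Of die_red, die_blue, die_green, die_yellow only 3 to 4 are there at a start; the rules pass over those that are not, and their reading is None.
At some moment in a run one of die_red, die_blue, die_green, die_yellow may be knocked a few centimetres aside while the robot is not near it.
It also fails if it takes over 200 s, if anything falls off the work surface, if the arm or the gripper's body presses on something with over 40 N, if the wrist force passes 120 N, or if a joint passes its speed limit or range.

## Robot

A 6-joint arm with a two-finger parallel gripper is mounted at the origin on the work surface. World frame = base frame: x ahead of the robot, y to its left, z up, the work surface at z = 0. Lengths are in mm, angles in rad, forces in N, time in s.
With the tool pointing down it reaches from about 275 to 750 mm from the base axis. Payload 10.2 kg.
Tool frame: the origin (TCP) lies midway between the tips of the shut fingers; the grasp point (between the pads) lies 19 mm behind it; z points along the fingers, y is the line along which they close (so a half turn about z gives the same grasp; the last joint's range is limited). The gripper opens to 85 mm and grips with 20 to 120 N. Pads are 22 mm wide; open, the fingers measure 114 mm over their backs; the gripper's body (76 mm by 85 mm) begins 54 mm behind the grasp point. The pads swing forward as they close: fully open they stand 13 mm farther back than shut.
Start: joints at [1.12, 0.313, 1.498, -0, 1.331, -0.223], TCP at [118.576, 511.44, 231.294] pointing down, gripper open.
Joint ranges: [-2.94, 2.94], [-0.97, 2.17], [0.19, 2.56], [-1.23, 4.37], [0.02, 3.11], [-2.88, 2.88]. Speed limits (rad/s): [2.39, 2.39, 3.01, 3.14, 3.14, 3.14].

## Interface

Orientations are given as a unit quaternion [w, x, y, z].
In Python, from rig import ctrl, capture, camera_info gives the robot as it stands.
- The arm moves only by the tool apply_moves, never from a script. Its argument "targets" is a list of rows, each a list of 3 entries, a list of its own where there are three numbers: the finger opening in mm, from 0 to 85.4, then the shift along the world's x, y, z in mm, then the turn, a rotation vector about the world's x, y, z in degrees. In form: [[grip, [dx, dy, dz], [rx, ry, rz]], ...]. A call has 1 to 20 rows; each row is the pose to reach, as a shift and turn from the pose commanded when the call began; what a row does not reach only later rows make up. A row lasts 1/10 s, in which the tool goes at most 50 mm and 8.59 degrees, less where a joint would pass 70% of its speed; a pose out of reach is approached as far as the arm can. A call with a gripper value outside its range is refused whole. The fingers move at their own pace and stop on an object; "squeeze" is the grip in N (left out, the last holds). Time passes only in rows, so rows that repeat a pose let the fingers close. It gives the time, the measured TCP pose, the force, the opening and the grip force at its end, in the units of the state.
- ctrl.sense(): the state, without advancing time (a new reading comes with each control period).
- capture(name): name is "side" or "top"; returns (picture, depth): 384x512x3 uint8, blue, green, red; 384x512 float32, mm along the optical axis (not along the pixel's ray), 0 where there is no reading.
- camera_info(name): a dict with "vfov" (degrees; the focal length in pixels is half the picture's height over the tangent of half this angle, whatever the lens; pixels are square), "cx", "cy" (the principal point, pixels), "extrinsics" (4x4, takes a point from camera to world coordinates). Camera axes: x right, y down, z forward; pixel columns grow to the right and rows downward; lengths in mm; the calibration is good to about 2 mm. A picture is of the moment at which its call begins. camera_info takes no time and is no camera call.
- ctrl.finish_job(): hands the job in; it is judged then, once.
The state is a dict: "time_s": time; "joints": joint angles; "dq": joint speeds; "tau": joint torques, N m; "eef_pos": TCP position; "ee_rot": TCP orientation; "force": force on the tool from outside, world axes, zero at the start; "wrist_torque": the same for the moment, N m; "grip_width": opening from 0.0 (shut) to 1.0 (fully open); "grip_force": force on a finger pad.
Only numpy, scipy, OpenCV 4.12 (cv2) and the standard library are available. Lean on these libraries where they do the work, as an engineer would, in place of code of your own. Each camera call takes 0.05 s, during which the arm holds its last target. There are 200 camera calls.

## Working session

There is one attempt and no reset: what is moved stays moved. The work goes in short steps, Python scripts to look and compute and a tool call to move; the robot and the scene stay as the last step left them, time stands still between calls to the robot, and variables do not carry over. Pictures are saved under pics/ and viewed, at most 14 in all, crops included, and the job is handed in when it is done.

Besides the shell and the picture viewer there is one more tool, called after "Request:" as name([rows], argument=value, ...), one row to a line, values as JSON. apply_moves: Moves the arm, as the interface text tells. Its arguments: {"type":"object","properties":{"targets":{"type":"array","items":{"type":"array"}},"squeeze":{"type":"number"}},"required":["targets"]}

```bash
ls; mkdir -p pics; cat > h.py <<'E'
import numpy as np, cv2
from rig import ctrl, capture, camera_info
from scipy.spatial.transform import Rotation as R
def look(name):
    im,d=capture(name); i=camera_info(name); H,W=d.shape
    f=H/2/np.tan(np.radians(i["vfov"])/2)
    v,u=np.mgrid[:H,:W]
    P=np.stack([(u-i["cx"])/f*d,(v-i["cy"])/f*d,d],-1)
    E=np.array(i["extrinsics"]); 
    return im,d,P@E[:3,:3].T+E[:3,3]
def pix(name,p):
    i=camera_info(name); f=192/np.tan(np.radians(i["vfov"])/2);E=np.array(i["extrinsics"])
    c=E[:3,:3].T@(np.array(p)-E[:3,3]); return c[:2]/c[2]*f+[i["cx"],i["cy"]]
E
python3 - <<'E'
from h import *
s=ctrl.sense();print(s)
for n in("top","side"):
    im,d,P=look(n);i=camera_info(n);print(n,i)
    cv2.imwrite(f"pics/{n}0.png",im);np.savez(f"{n}0.npz",im=im,P=P,d=d)
E
```

```text
pics
{'time_s': 0.0, 'joints': array([ 1.11960064e+00,  3.13432542e-01,  1.49845253e+00, -8.97507387e-06,
        1.33099953e+00, -2.23385377e-01]), 'dq': array([ 2.83298809e-04,  2.81608730e-03, -9.92481749e-04, -5.32387674e-05,
        1.00262877e-03, -9.24931740e-04]), 'tau': array([-1.34007227e-03, -4.12268722e+01, -2.59737951e+01, -2.22047611e-04,
        4.20675759e-03,  1.94510955e-05]), 'eef_pos': array([118.45728183, 511.19082683, 230.73819704]), 'ee_rot': array([-2.09660532e-04,  1.13657921e-01,  9.93519733e-01, -6.11019501e-04]), 'force': array([ 0.68404903,  0.33831906, -1.09429413]), 'wrist_torque': array([-0.04324954, -0.01808834,  0.0449034 ]), 'grip_force': 0.0, 'grip_width': 0.9976539527598833}
top {'vfov': 56.89487172151877, 'cx': 253.59141529753748, 'cy': 185.16130824762902, 'extrinsics': array([[ 1.16519072e-04, -9.98696760e-01,  5.10369271e-02,
         4.65590753e+02],
       [-9.99881659e-01,  6.68778019e-04,  1.53694936e-02,
        -5.20347388e+01],
       [-1.53835958e-02, -5.10326782e-02, -9.98578495e-01,
         1.06285520e+03],
       [ 0.00000000e+00,  0.00000000e+00,  0.00000000e+00,
         1.00000000e+00]])}
side {'vfov': 57.2974720851231, 'cx': 256.24858265065967, 'cy': 191.6078046232633, 'extrinsics': array([[ 7.80360262e-01, -3.45459095e-01,  5.21244544e-01,
        -4.27914439e+01],
       [-6.25309014e-01, -4.24228124e-01,  6.54995523e-01,
        -7.35282042e+02],
       [-5.14756562e-03, -8.37071391e-01, -5.47069456e-01,
         7.08814495e+02],
       [ 0.00000000e+00,  0.00000000e+00,  0.00000000e+00,
         1.00000000e+00]])}
```

View pics/top0.png

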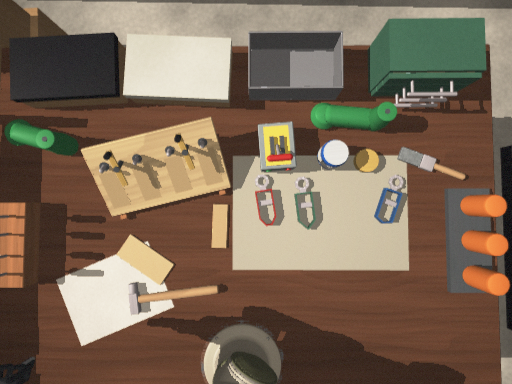

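View pics/side0.png

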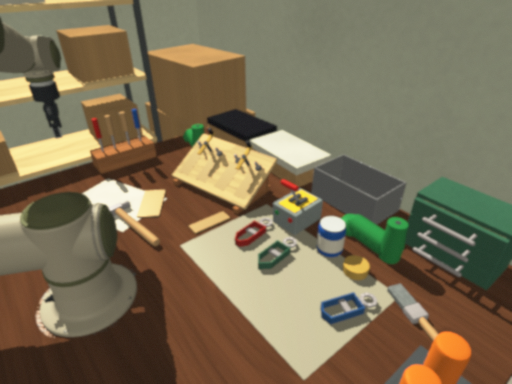

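The top view shows red (265,203), green (306,205) and blue (390,203) dies, with no yellow. The rack is at (155,165), the isolator at (277,147) with the lever toward the robot, and the can and tin are at (334,153) and (367,160). I'll measure these next.

```bash
python3 - <<'E'
from h import *
t=np.load("top0.npz");im,P=t["im"],t["P"]
a=cv2.resize(im[112:222,76:236],None,fx=5,fy=5,interpolation=cv2.INTER_CUBIC)
b=cv2.resize(im[115:235,230:420],None,fx=4.2,fy=4.2,interpolation=cv2.INTER_CUBIC)
cv2.imwrite("pics/a.png",a);cv2.imwrite("pics/b.png",b)
# board plane
m=np.zeros(im.shape[:2],bool);m[112:222,76:236]=1
m&=(P[...,2]>15)&(P[...,2]<170)
Q=P[m];rng=np.random.default_rng(0);best=0
for _ in range(500):
    q=Q[rng.choice(len(Q),3,False)];n=np.cross(q[1]-q[0],q[2]-q[0])
    if np.linalg.norm(n)<1:continue
    n/=np.linalg.norm(n);k=abs((Q-q[0])@n)<3
    if k.sum()>best:best=k.sum();kk=k
c=Q[kk].mean(0);n=np.linalg.svd(Q[kk]-c)[2][2] if 0 else np.linalg.eigh(np.cov((Q[kk]-c).T))[1][:,0]
n*=np.sign(n[2]);print("plane",c,n,"tilt",np.degrees(np.arccos(n[2])),best)
x=np.array([-n[0],-n[1],0]);x/=np.linalg.norm(x);x=np.array([x[0]*n[2],x[1]*n[2],np.hypot(n[0],n[1])]);y=np.cross(n,x)
B=np.c_[x,y,n];L=(Q[kk]-c)@B;print("ext",np.percentile(L,[.5,99.5],axis=0))
rect=cv2.minAreaRect(L[:,:2].astype(np.float32));print(rect)
L=(Q-c)@B
np.savez("b.npz",c=c,B=B)
h=(L[:,2]>25)&(abs(L[:,1])<190)&(abs(L[:,0])<130)
uv=np.argwhere(m)[h]
for (v,u),l in zip(uv,L[h]):print(u,v,l.round().astype(int),end="; ")
print("yaw",np.degrees(np.arctan2(x[1],x[0])))
print("table z",np.median(P[240:265,300:400,2]))
E
```

```text
plane [563.09877617 226.53572695  83.69411788] [-0.48257931 -0.11732689  0.8679583 ] tilt 29.777759075154115 7902
ext [[-109.22211787 -176.01788892   -2.861329  ]
 [ 102.94826127  178.98323973    3.03128224]]
((-10.721488952636719, 1.874786376953125), (230.03805541992188, 359.7662658691406), 0.3934781551361084)
179 133 [ 95 -91  40]; 176 134 [ 95 -83  44]; 177 134 [ 95 -86  44]; 180 134 [ 93 -93  42]; 174 135 [ 94 -78  42]; 181 136 [ 87 -94  43]; 181 137 [ 85 -93  44]; 181 138 [ 83 -93  47]; 181 139 [ 80 -92  46]; 182 139 [ 79 -94  43]; 181 140 [ 79 -92  50]; 182 140 [ 77 -94  46]; 180 141 [ 76 -88  46]; 181 141 [ 76 -91  50]; 183 141 [ 73 -95  43]; 179 142 [ 74 -85  47]; 180 142 [ 73 -87  46]; 181 142 [ 72 -89  45]; 182 142 [ 72 -92  45]; 183 142 [ 71 -94  46]; 178 143 [ 71 -81  44]; 179 143 [ 72 -84  48]; 180 143 [ 71 -86  46]; 181 143 [ 70 -89  46]; 182 143 [ 70 -91  47]; 183 143 [ 69 -94  47]; 184 143 [ 67 -96  43]; 178 144 [ 70 -81  47]; 179 144 [ 68 -83  44]; 180 144 [ 69 -86  48]; 181 144 [ 67 -88  46]; 182 144 [ 67 -90  46]; 183 144 [ 67 -94  50]; 184 144 [ 66 -96  49]; 200 1
[... 9381 characters left out ...]
[ 6 90 45]; 124 181 [ 6 87 47]; 125 181 [ 6 84 48]; 126 181 [ 3 84 42]; 120 182 [ 5 99 45]; 121 182 [ 4 97 44]; 122 182 [ 4 94 45]; 123 182 [ 4 91 48]; 124 182 [ 3 88 47]; 125 182 [ 2 86 46]; 126 182 [ 1 84 45]; 121 183 [ 2 98 45]; 122 183 [ 2 95 47]; 123 183 [ 1 92 46]; 124 183 [ 0 90 46]; 125 183 [ 1 86 50]; 126 183 [-2 86 44]; 127 183 [-3 83 45]; 121 184 [-1 99 45]; 122 184 [-1 96 47]; 123 184 [-2 94 46]; 124 184 [-2 91 47]; 125 184 [-4 89 46]; 126 184 [-5 87 45]; 127 184 [-6 84 44]; 122 185 [-4 97 47]; 123 185 [-5 95 46]; 124 185 [-6 92 46]; 125 185 [-7 90 44]; 126 185 [-7 87 47]; 127 185 [-8 85 45]; 122 186 [-8 99 43]; 123 186 [-8 96 45]; yaw 13.66488751832616
table z 2.0622886131200175
```

View pics/a.png

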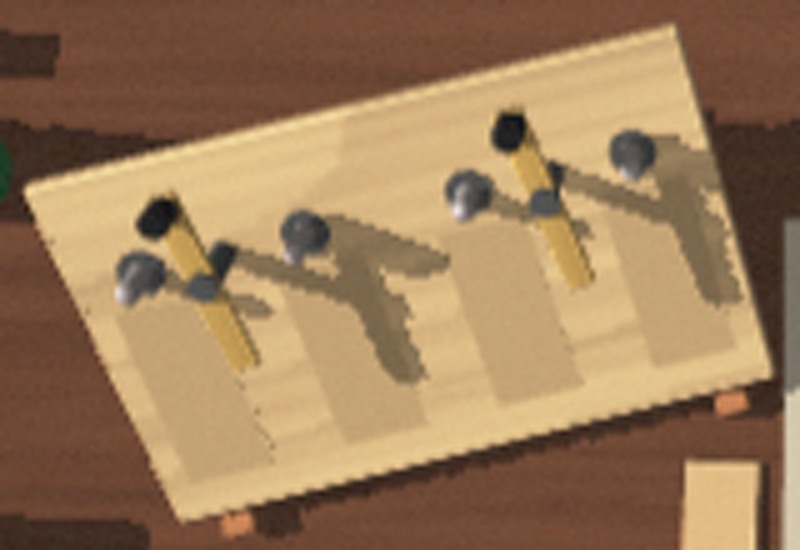

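View pics/b.png

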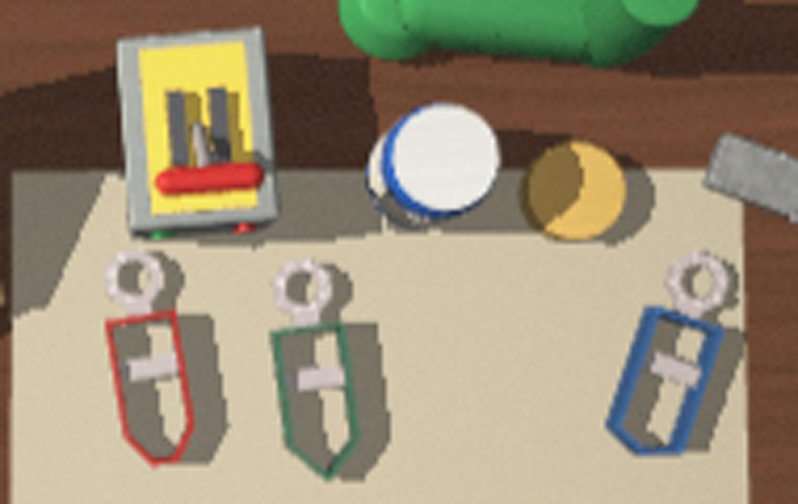

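```bash
cat >> h.py <<'E'
HUE={"red":(0,8),"green":(62,88),"blue":(103,122)}
def avg(name,n=4):
    L=[look(name) for _ in range(n)]
    return L[0][0],np.median([l[2] for l in L],0)
def die(im,P,col,box=(150,275,225,420),zlo=17,zhi=30):
    """eye-axis pose of a die lying on the bench: origin xy, yaw of +x"""
    hsv=cv2.cvtColor(im,cv2.COLOR_BGR2HSV).astype(int);r0,r1,c0,c1=box
    m=np.zeros(im.shape[:2],bool);m[r0:r1,c0:c1]=1
    z=P[...,2]; lo,hi=HUE[col]; h=hsv[...,0]
    k=m&(hsv[...,1]>90)&(z>zlo)&(z<zhi)&(((h>=lo)&(h<=hi))|((h>172) if col=="red" else False))
    lab=cv2.connectedComponentsWithStats(k.astype(np.uint8),connectivity=8);b=1+np.argmax(lab[2][1:,4]);k=lab[1]==b
    Q=P[k][:,:2];rc=cv2.minAreaRect(Q.astype(np.float32));c=np.array(rc[0])
    # grey eye: unsaturated raised pixels near the body, outside it
    bx=cv2.boxPoints(rc)
    D=np.linalg.norm(P[...,:2]-c,axis=-1)
    g=m&(hsv[...,1]<75)&(z>9)&(z<22)&(D>58)&(D<125)
    G=P[g][:,:2]
    a=G.mean(0)-c; 
    (w,h_),an=rc[1],np.radians(rc[2]); ax=np.array([np.cos(an),np.sin(an)]) if w>h_ else np.array([-np.sin(an),np.cos(an)])
    ax*=np.sign(ax@a); yv=np.array([-ax[1],ax[0]])
    ring=cv2.minEnclosingCircle(G.astype(np.float32))
    l=(Q-c)@ax; s=(Q-c)@yv
    return dict(c=c,size=sorted(rc[1]),yaw=np.degrees(np.arctan2(ax[1],ax[0])),eye=G.mean(0),ring=ring,ng=len(G),
      yaw_eye=np.degrees(np.arctan2(a[1],a[0])),front=c+ax*np.percentile(l,99.5),n=len(Q),z=np.median(P[k][:,2]),
      ex=[np.percentile(l,.5),np.percentile(l,99.5)])
E
python3 - <<'E'
from h import *
np.set_printoptions(precision=1,suppress=True)
im,P=avg("top")
for c in HUE:
    d=die(im,P,c);print(c,{k:(np.round(v,1) if k!="ring" else v) for k,v in d.items()})
hsv=cv2.cvtColor(im,cv2.COLOR_BGR2HSV)
z=P[...,2]
m=np.zeros(z.shape,bool);m[115:178,250:302]=1
k=m&(z>66)&(z<86);Q=P[k];print("box",cv2.minAreaRect(Q[:,:2].astype(np.float32)),np.median(Q[:,2]))
k=m&(z>120);Q=P[k];print("bar",len(Q),cv2.minAreaRect(Q[:,:2].astype(np.float32)),np.percentile(Q[:,2],[5,50,95]),Q.mean(0))
# board refined
t=np.load("b.npz");c,B=t["c"],t["B"]
L=(P-c)@B;r=np.zeros(z.shape,bool);r[112:222,76:236]=1
pl=r&(abs(L[...,2])<4);q=P[pl];c=q.mean(0);n=np.linalg.eigh(np.cov((q-c).T))[1][:,0];n*=np.sign(n[2])
L=(P-c)@n; on=r&(abs(L)<2.5)
rc=cv2.minAreaRect(P[on][:,:2].astype(np.float32));print("plane",n,np.degrees(np.arccos(n[2])),"rect xy",rc)
np.savez("b2.npz",c=c,n=n)
E
```

```text
red {'c': array([453.6, -71.3]), 'size': array([ 49.6, 104.3]), 'yaw': np.float64(9.5), 'eye': array([ 506.8, -120.9]), 'ring': ((477.0374755859375, -112.0155258178711), 95.81915283203125), 'ng': np.int64(227), 'yaw_eye': np.float64(-43.0), 'front': array([504.9, -62.8]), 'n': np.int64(136), 'z': np.float64(24.4), 'ex': array([-51.9,  51.9])}
green {'c': array([ 481. , -159.9]), 'size': array([0., 0.]), 'yaw': np.float64(90.0), 'eye': array([505.9, -95.7]), 'ring': ((500.0064392089844, -156.02232360839844), 115.21880340576172), 'ng': np.int64(200), 'yaw_eye': np.float64(68.8), 'front': array([ 481. , -159.9]), 'n': np.int64(1), 'z': np.float64(25.7), 'ex': array([0., 0.])}
blue {'c': array([ 456.4, -428. ]), 'size': array([50.7, 99.1]), 'yaw': np.float64(-19.7), 'eye': array([ 530.4, -449.8]), 'ring': ((540.0901489257812, -417.2015686035156), 57.59737014770508), 'ng': np.int64(116), 'yaw_eye': np.float64(-16.4), 'front': array([ 502.9, -444.6]), 'n': np.int64(181), 'z': np.float64(24.6), 'ex': array([-48.9,  49.4])}
box ((627.9697875976562, -101.13043212890625), (130.66958618164062, 99.97413635253906), 4.246105670928955) 76.54640427117846
bar 189 ((589.3028564453125, -104.57713317871094), (31.014673233032227, 64.27094268798828), 0.18001358211040497) [137.7 160.9 163.2] [ 583.7 -104.3  158.4]
plane [-0.5 -0.1  0.9] 29.862318496773067 rect xy ((532.3926391601562, 220.26556396484375), (244.17820739746094, 361.0508728027344), 13.660313606262207)
```

```bash
python3 - <<'E'
s=open("h.py").read()
i=s.index("    # grey eye")
s=s[:i].replace('"green":(62,88)','"green":(55,99)').replace("(hsv[...,1]>90)","(hsv[...,1]>70)")+'''    (w,h_),an=rc[1],np.radians(rc[2]); ax=np.array([np.cos(an),np.sin(an)]) if w>h_ else np.array([-np.sin(an),np.cos(an)])
    g=m&(hsv[...,1]<75)&(z>8)&(z<22)
    G=P[g][:,:2];A=(G-c)@ax;S=(G-c)@[-ax[1],ax[0]];near=(abs(S)<26)&(abs(A)>54)&(abs(A)<105)
    ax*=np.sign(A[near].sum()); near&=np.sign((G-c)@ax)>0; G=G[near]
    yv=np.array([-ax[1],ax[0]]);l=(Q-c)@ax;s=(Q-c)@yv;A=(G-c)@ax;S=(G-c)@yv
    side=c+yv*(np.percentile(s,1)+np.percentile(s,99))/2
    tip=np.percentile(A,99)
    eye=c+ax*(tip-20)+yv*np.percentile(S,[2,98]).mean()
    return dict(c=side,size=sorted(rc[1]),yaw=np.degrees(np.arctan2(ax[1],ax[0])),eye=eye,ng=len(G),eyew=np.ptp(np.percentile(S,[2,98])),
      yaw_eye=np.degrees(np.arctan2(*(eye-side)[::-1])),eye_from_front=(eye-c)@ax-np.percentile(l,99.5),org=eye-74*(eye-side)/np.linalg.norm(eye-side),n=len(Q),z=np.median(P[k][:,2]))
'''
open("h.py","w").write(s)
E
python3 - <<'E'
from h import *
np.set_printoptions(precision=1,suppress=True)
im,P=avg("top")
for c in HUE:
    try:
        d=die(im,P,c);print(c,{k:np.round(v,1).tolist() for k,v in d.items()})
    except Exception as e: print(c,e)
hsv=cv2.cvtColor(im,cv2.COLOR_BGR2HSV);print(hsv[190:222,297:302][::4].reshape(-1,3).tolist())
z=P[...,2];t=np.load("b2.npz");c,n=t["c"],t["n"]
r=np.zeros(z.shape,bool);r[112:222,76:236]=1
for _ in range(3):
    L=(P-c)@n; on=r&(abs(L)<3)&(z>26);q=P[on];c=q.mean(0);n=np.linalg.eigh(np.cov((q-c).T))[1][:,0];n*=np.sign(n[2])
x=-n*n[2];x[2]+=1;x/=np.linalg.norm(x);y=np.cross(n,x);B=np.c_[x,y,n]
L=(P-c)@B;on=r&(abs(L[...,2])<3)&(z>26)
q=L[on];print("tilt",np.degrees(np.arccos(n[2])),"yaw",np.degrees(np.arctan2(x[1],x[0])));rc=cv2.minAreaRect(q[:,:2].astype(np.float32));print(rc)
f=lambda m:L[m]
h=r&(L[...,2]>26)&(L[...,2]<60)&(abs(L[...,1])<180)&(L[...,0]<110)
for y0 in(138,46,-46,-138):
    k=h&(abs(L[...,1]-y0)<14)&(L[...,2]>30);q=L[k];print("peg",y0,len(q),q.mean(0),q.min(0),q.max(0))
for y0 in(92,-92):
    k=h&(abs(L[...,1]-y0)<22)&(abs(L[...,2]-46)<4)
    q=L[k];rc=cv2.minAreaRect(q[:,:2].astype(np.float32));print("keeper",y0,rc)
    k=r&(abs(L[...,1]-y0)<30)&(L[...,2]>56);print("knob",k.sum(),L[k].mean(0) if k.any() else 0)
np.savez("b3.npz",c=c,B=B)
E
```

```text
red {'c': [453.9, -71.3], 'size': [49.6, 104.7], 'yaw': 9.5, 'eye': [530.6, -58.8], 'ng': 109, 'eyew': 37.4, 'yaw_eye': 9.3, 'eye_from_front': 25.7, 'org': [457.6, -70.7], 'n': 138, 'z': 24.5}
green {'c': [427.4, -207.6], 'size': [12.2, 71.3], 'yaw': -12.0, 'eye': [476.1, -198.0], 'ng': 5, 'eyew': 5.2, 'yaw_eye': 11.2, 'eye_from_front': 10.4, 'org': [403.5, -212.4], 'n': 33, 'z': 24.6}
blue {'c': [457.4, -428.2], 'size': [50.5, 101.5], 'yaw': -19.4, 'eye': [528.2, -452.7], 'ng': 117, 'eyew': 37.5, 'yaw_eye': -19.1, 'eye_from_front': 26.0, 'org': [458.2, -428.5], 'n': 190, 'z': 24.5}
[[20, 48, 213], [20, 47, 213], [14, 33, 193], [9, 21, 204], [5, 21, 207], [62, 54, 119], [60, 47, 119], [56, 45, 119], [47, 39, 104], [44, 41, 117], [30, 33, 115], [21, 43, 120], [19, 43, 124], [20, 41, 123], [22, 39, 123], [63, 51, 120], [23, 35, 117], [19, 40, 121], [20, 37, 123], [17, 37, 139], [72, 86, 121], [36, 11, 117], [4, 15, 123], [5, 13, 120], [7, 21, 204], [69, 73, 118], [60, 48, 117], [23, 38, 120], [21, 41, 123], [23, 42, 122], [58, 51, 121], [71, 87, 123], [45, 39, 118], [20, 42, 122], [21, 44, 122], [34, 41, 151], [68, 72, 121], [68, 65, 121], [26, 43, 118], [22, 47, 124]]
tilt 29.86954023046517 yaw 13.703597519438864
((-3.0430374145507812, 1.9502410888671875), (214.9327392578125, 359.2118835449219), 0.05454309657216072)
peg 138 16 [ 44.4 139.   33.5] [ 38.6 133.8  30.4] [ 49.1 144.2  35.9]
peg 46 16 [45.  47.  33.6] [39.7 42.8 30.4] [49.  52.  36.4]
peg -46 17 [ 44.8 -44.4  33.7] [ 39.6 -49.1  30.3] [ 49.4 -38.6  36. ]
peg -138 16 [  45.2 -135.5   33.4] [  39.4 -140.1   30. ] [  49.9 -131.1   36. ]
keeper 92 ((44.07805633544922, 93.74821472167969), (103.55538177490234, 15.866270065307617), 3.0287654399871826)
knob 47 [90.  95.2 68.7]
keeper -92 ((44.53369903564453, -89.71896362304688), (103.47925567626953, 16.239233016967773), 5.339509010314941)
knob 42 [ 90.5 -86.5  69.4]
```

```bash
sed -i 's/(hsv\[...,1\]>70)/(hsv[...,1]>(45 if col=="green" else 70))/; s/"green":(55,99)/"green":(50,99)/' h.py
python3 - <<'E'
from h import *
np.set_printoptions(precision=1,suppress=True)
im,P=avg("top")
d=die(im,P,"green");print({k:np.round(v,1).tolist() for k,v in d.items()})
t=np.load("b3.npz");B=t["B"];o=t["c"]+B@[-15.6,1.9,0];np.savez("board.npz",o=o,B=B)
print("board o",o);print(B.round(4))
for y in(138,46,-46,-138):print("peg",y,o+B@[60,y,12])
E
```

```text
{'c': [445.1, -187.0], 'size': [49.9, 104.0], 'yaw': 7.3, 'eye': [523.4, -177.0], 'ng': 113, 'eyew': 37.9, 'yaw_eye': 7.3, 'eye_from_front': 27.2, 'org': [450.0, -186.4], 'n': 120, 'z': 24.7}
board o [549.2 224.9  75.7]
[[ 0.8 -0.2 -0.5]
 [ 0.2  1.  -0.1]
 [ 0.5  0.   0.9]]
peg 138 [561.2 369.9 116. ]
peg 46 [583.  280.5 116. ]
peg -46 [604.8 191.2 116. ]
peg -138 [626.6 101.8 116. ]
```

Request:
apply_moves([
  [0, [434, -618, 0], [0, 0, 17.2]],
  [0, [434, -618, 0], [0, 0, 17.2]],
  [0, [434, -618, 0], [0, 0, 17.2]],
  [0, [434, -618, 0], [0, 0, 17.2]],
  [0, [434, -618, 0], [0, 0, 17.2]],
  [0, [434, -618, 0], [0, 0, 17.2]],
  [0, [434, -618, 0], [0, 0, 17.2]],
  [0, [434, -618, 0], [0, 0, 17.2]],
  [0, [434, -618, 0], [0, 0, 17.2]],
  [0, [434, -618, 0], [0, 0, 17.2]],
  [0, [434, -618, 0], [0, 0, 17.2]],
  [0, [434, -618, 0], [0, 0, 17.2]],
  [0, [434, -618, 0], [0, 0, 17.2]],
  [0, [434, -618, 0], [0, 0, 17.2]],
  [0, [434, -618, 0], [0, 0, 17.2]],
  [0, [434, -618, 0], [0, 0, 17.2]],
  [0, [434, -618, 0], [0, 0, 17.2]],
  [0, [434, -618, 0], [0, 0, 17.2]],
  [0, [434, -618, -60], [0, 0, 17.2]],
  [0, [434, -618, -86], [0, 0, 17.2]],
])

```text
time_s: 2.7
eef_pos: [551.7, -105.0, 144.1]
ee_rot: [0.0, -0.037, 0.999, 0.0]
force: [0.2, 0.5, -0.5]
grip_width: 0.001
grip_force: 0.0
```

Request:
apply_moves([
  [0, [15, 1.1, 0], [0, 0, 0]],
  [0, [27, 2, 0], [0, 0, 0]],
  [0, [39, 2.9, 0], [0, 0, 0]],
  [0, [51, 3.8, 0], [0, 0, 0]],
  [0, [63, 4.7, 0], [0, 0, 0]],
  [0, [75, 5.6, 0], [0, 0, 0]],
  [0, [84, 6.2, 0], [0, 0, 0]],
  [0, [92, 6.8, 0], [0, 0, 0]],
  [0, [97, 7.2, 0], [0, 0, 0]],
  [0, [100, 7.4, 0], [0, 0, 0]],
  [0, [100, 7.4, 0], [0, 0, 0]],
])

```text
time_s: 3.8
eef_pos: [652.6, -98.6, 145.5]
ee_rot: [0.0, -0.037, 0.999, 0.0]
force: [0.5, -0.2, 1.5]
grip_width: 0.003
grip_force: 0.0
```

Request:
apply_moves([
  [0, [2, 0.1, 0], [0, 0, 0]],
  [0, [3, 0.2, 0], [0, 0, 0]],
  [0, [4, 0.3, 0], [0, 0, 0]],
  [0, [4, 0.3, 0], [0, 0, 0]],
])

```text
time_s: 4.2
eef_pos: [656.5, -98.9, 145.2]
ee_rot: [-0.0, -0.036, 0.999, 0.0]
force: [-1.7, 0.2, -0.7]
grip_width: -0.001
grip_force: 0.7
```

```bash
python3 - <<'E'
from h import *
im,d,P=look("side");cv2.imwrite("pics/s1.png",cv2.resize(im[120:280,200:400],None,fx=4,fy=4,interpolation=cv2.INTER_CUBIC)[:600])
z=P[...,2];hsv=cv2.cvtColor(im,cv2.COLOR_BGR2HSV)
k=(z>115)&((hsv[...,0]<8)|(hsv[...,0]>172))&(hsv[...,1]>140)&(P[...,1]>-180)&(P[...,1]<-30)&(P[...,0]>520)&(P[...,0]<720)
print(k.sum(),P[k].mean(0),P[k].min(0),P[k].max(0))
E
```

```text
50 [ 672.99292483 -118.09842505  156.43077072] [ 660.98001336 -131.12291712  143.38202085] [ 682.64580774 -103.0766675   173.32170828]
```

Request:
apply_moves([
  [0, [2, 0.1, 0], [0, 0, 0]],
  [0, [3, 0.2, 0], [0, 0, 0]],
  [0, [4, 0.3, 0], [0, 0, 0]],
  [0, [4, 0.3, 0], [0, 0, 0]],
])

```text
time_s: 4.65
eef_pos: [659.8, -98.7, 145.2]
ee_rot: [-0.001, -0.036, 0.999, 0.0]
force: [-7.7, -1.5, 0.7]
grip_width: 0.004
grip_force: 3.6
```

Request:
apply_moves([
  [0, [1, 0, 0], [0, 0, 0]],
  [0, [2, 0, 0], [0, 0, 0]],
  [0, [2, 0, 0], [0, 0, 0]],
])

```text
time_s: 4.95
eef_pos: [660.2, -98.7, 145.1]
ee_rot: [-0.004, -0.036, 0.999, 0.0]
force: [-18.0, -0.5, 5.3]
grip_width: -0.007
grip_force: 9.0
```

Request:
apply_moves([
  [0, [-25, -2, 0], [0, 0, 0]],
  [0, [-30, -2, 45], [0, 0, 0]],
  [0, [-30, -2, 90], [0, 0, 0]],
  [85, [0, 120, 140], [0, 0, 5.2]],
  [85, [0, 160, 140], [0, 0, 5.2]],
  [85, [0, 160, 140], [0, 0, 5.2]],
  [85, [0, 160, 140], [0, 0, 5.2]],
])

```text
time_s: 5.65
eef_pos: [663.2, 65.6, 287.3]
ee_rot: [0.002, -0.083, 0.997, 0.0]
force: [0.4, -0.3, 0.3]
grip_width: 0.678
grip_force: 0.0
```

```bash
cat >> h.py <<'E'
def dies(cols=HUE):
    im,P=avg("top")
    for c in cols:
        try:
            d=die(im,P,c);print(c,{k:np.round(v,1).tolist() for k,v in d.items()})
        except Exception as e: print(c,e)
    return im,P
E
python3 - <<'E'
from h import *
im,P=dies();print(ctrl.sense()["time_s"])
z=P[...,2];m=np.zeros(z.shape,bool);m[105:178,250:302]=1
k=m&(z>120)&(z<175);Q=P[k];print("bar",len(Q),cv2.minAreaRect(Q[:,:2].astype(np.float32)),np.percentile(Q[:,2],[5,50,95]),Q.mean(0))
cv2.imwrite("pics/t2.png",im)
E
```

```text
red {'c': [453.8, -71.3], 'size': [49.6, 104.8], 'yaw': 9.4, 'eye': [530.6, -58.8], 'ng': 109, 'eyew': 37.4, 'yaw_eye': 9.2, 'eye_from_front': 25.7, 'org': [457.5, -70.7], 'n': 139, 'z': 24.5}
green {'c': [445.4, -187.0], 'size': [50.1, 104.1], 'yaw': 7.1, 'eye': [523.5, -177.2], 'ng': 113, 'eyew': 38.4, 'yaw_eye': 7.2, 'eye_from_front': 26.8, 'org': [450.1, -186.4], 'n': 122, 'z': 24.6}
blue {'c': [456.7, -427.4], 'size': [49.7, 99.4], 'yaw': -19.4, 'eye': [528.2, -452.9], 'ng': 120, 'eyew': 37.9, 'yaw_eye': -19.6, 'eye_from_front': 26.9, 'org': [458.5, -428.1], 'n': 177, 'z': 24.5}
5.85
bar 208 ((668.8004150390625, -97.18611145019531), (64.9997329711914, 35.398685455322266), 88.02625274658203) [127.67887782 156.56811266 159.21594809] [674.36803147 -97.2924549  152.43741289]
```

Request:
apply_moves([
  [80, [-209.9, -132.9, -60], [0, 0, 0]],
  [80, [-209.9, -132.9, -60], [0, 0, 0]],
  [72, [-209.9, -132.9, -60], [0, 0, 0]],
  [72, [-209.9, -132.9, -60], [0, 0, 0]],
  [72, [-209.9, -132.9, -60], [0, 0, 0]],
  [72, [-209.9, -132.9, -60], [0, 0, 0]],
  [72, [-209.9, -132.9, -120], [0, 0, 0]],
  [72, [-209.9, -132.9, -170], [0, 0, 0]],
  [72, [-209.9, -132.9, -220], [0, 0, 0]],
  [72, [-209.9, -132.9, -245], [0, 0, 0]],
  [72, [-209.9, -132.9, -265], [0, 0, 0]],
  [72, [-209.9, -132.9, -278], [0, 0, 0]],
  [72, [-209.9, -132.9, -284], [0, 0, 0]],
  [72, [-209.9, -132.9, -284], [0, 0, 0]],
])

```text
time_s: 7.25
eef_pos: [452.6, -72.0, 1.0]
ee_rot: [-0.0, -0.081, 0.997, 0.0]
force: [0.5, -0.1, 0.4]
grip_width: 0.845
grip_force: 0.0
```

Close and check the grip.

Request:
apply_moves([
  [40, [0, 0, 0], [0, 0, 0]],
  [40, [0, 0, 0], [0, 0, 0]],
  [40, [0, 0, 0], [0, 0, 0]],
  [40, [0, 0, 0], [0, 0, 0]],
  [40, [0, 0, 0], [0, 0, 0]],
  [40, [0, 0, 0], [0, 0, 0]],
  [40, [0, 0, 0], [0, 0, 0]],
  [40, [0, 0, 0], [0, 0, 0]],
], squeeze=70)

```text
time_s: 8.05
eef_pos: [453.2, -71.7, 2.4]
ee_rot: [0.001, -0.082, 0.997, -0.0]
force: [-3.1, -0.3, 6.7]
grip_width: 0.571
grip_force: 73.2
```

```bash
cat >> h.py <<'E'
bd=np.load("board.npz");O,B=bd["o"],bd["B"]
def plan(eye,yaw,tcp,py,ex=59.):
    """shift/turn from the grasp pose that puts the eye on the peg at board y=py"""
    Rd=R.from_matrix(B)*R.from_euler("z",yaw,degrees=True).inv()
    off=Rd.apply(np.r_[eye,12.]-np.array(tcp))
    for h in(120,60,30,0):
        T=O+B@[ex,py,12+h]-off
        print(h,"tcp",T.round(1),"shift",(T-tcp).round(1))
    print("turn",np.degrees(Rd.as_rotvec()).round(2),"n",B[:,2].round(3),"x",B[:,0].round(3),"y",B[:,1].round(3))
E
python3 - <<'E'
from h import *
plan([530.6,-58.8],9.3,[452.7,-71.5,1.3],46)
E
```

```text
120 tcp [462.8 251.3 170.9] shift [ 10.1 322.8 169.6]
60 tcp [491.8 258.4 118.9] shift [ 39.1 329.9 117.6]
30 tcp [506.3 261.9  92.9] shift [ 53.6 333.4  91.6]
0 tcp [520.8 265.4  66.9] shift [ 68.1 336.9  65.6]
turn [  5.96 -29.28   4.3 ] n [-0.484 -0.118  0.867] x [0.842 0.205 0.498] y [-0.237  0.972  0.   ]
```

Request:
apply_moves([
  [40, [0, 0, 20], [0, 0, 0]],
  [40, [0, 0, 60], [0, 0, 0]],
  [40, [0, 0, 110], [0, 0, 0]],
  [40, [0, 0, 160], [0, 0, 0]],
  [40, [0, 40, 200], [1.5, -7.3, 1.1]],
  [40, [0, 85, 200], [3, -14.6, 2.1]],
  [40, [0, 130, 200], [4.5, -22, 3.2]],
  [40, [0, 175, 200], [5.96, -29.28, 4.3]],
  [40, [5, 220, 200], [5.96, -29.28, 4.3]],
  [40, [5, 265, 200], [5.96, -29.28, 4.3]],
  [40, [8, 310, 200], [5.96, -29.28, 4.3]],
  [40, [10, 323, 170], [5.96, -29.28, 4.3]],
  [40, [20, 325, 150], [5.96, -29.28, 4.3]],
  [40, [39.1, 329.9, 117.6], [5.96, -29.28, 4.3]],
  [40, [39.1, 329.9, 117.6], [5.96, -29.28, 4.3]],
  [40, [39.1, 329.9, 117.6], [5.96, -29.28, 4.3]],
  [40, [39.1, 329.9, 117.6], [5.96, -29.28, 4.3]],
  [40, [39.1, 329.9, 117.6], [5.96, -29.28, 4.3]],
])

```text
time_s: 9.85
eef_pos: [491.9, 258.5, 120.5]
ee_rot: [0.257, -0.116, 0.959, 0.031]
force: [0.0, 0.5, -1.5]
grip_width: 0.571
grip_force: 74.1
```

```bash
cat >> h.py <<'E'
def rack(name,f):
    im,P=avg(name,3)
    r=(112,222,76,236) if name=="top" else (110,240,150,310)
    cv2.imwrite(f,cv2.resize(im[r[0]:r[1],r[2]:r[3]],None,fx=4.5,fy=4.5,interpolation=cv2.INTER_CUBIC))
    return im,P,(P-O)@B
E
python3 - <<'E'
from h import *
np.set_printoptions(precision=1,suppress=True)
s=ctrl.sense();print(s["eef_pos"],s["ee_rot"],R.from_quat(s["ee_rot"],scalar_first=True).as_matrix()[:,2],s["grip_width"],s["force"])
im,P,L=rack("top","pics/r1.png")
hsv=cv2.cvtColor(im,cv2.COLOR_BGR2HSV)
k=(abs(L[...,1]-46)<45)&(L[...,0]>-80)&(L[...,0]<100)&(L[...,2]>50)&(L[...,2]<110)
g=k&(hsv[...,1]<90)&(L[...,0]>32)
q=L[g];print("eye?",len(q),q.mean(0),np.percentile(q,[2,98],axis=0))
g=k&(hsv[...,1]>120)&((hsv[...,0]<7)|(hsv[...,0]>173));q=L[g];print("red",len(q),np.percentile(q,[2,98],axis=0))
E
```

```text
[491.9 258.5 120.5] [ 0.3 -0.1  1.   0. ] [ 0.5  0.1 -0.9] 0.5714833300949941 [ 0.   0.5 -1.5]
eye? 173 [58.5 45.7 74.6] [[35.7 25.5 58.8]
 [80.2 76.1 77.5]]
red 202 [[-33.5  19.9  62.9]
 [ 34.1  69.   85.7]]
```

View pics/r1.png

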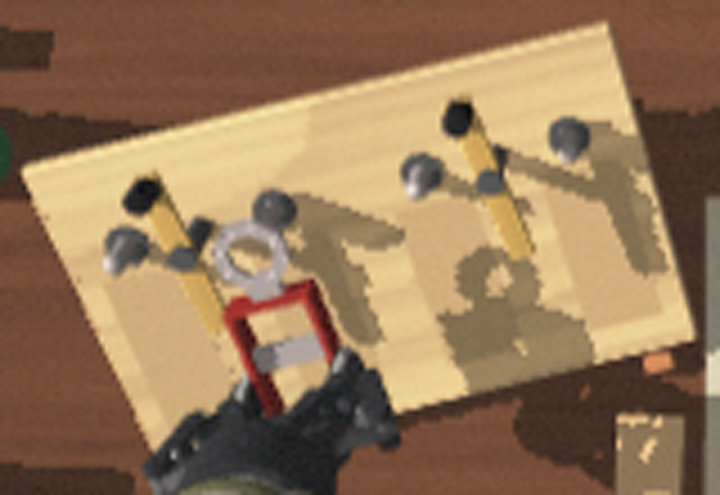

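Request:
apply_moves([
  [40, [7, 1.8, -13], [0, 0, 0]],
  [40, [14.5, 3.5, -26], [0, 0, 0]],
  [40, [20, 5, -36], [0, 0, 0]],
  [40, [25, 6.1, -44.5], [0, 0, 0]],
  [40, [28, 6.8, -50], [0, 0, 0]],
  [40, [28, 6.8, -50], [0, 0, 0]],
  [40, [28, 6.8, -50], [0, 0, 0]],
])

```text
time_s: 10.7
eef_pos: [519.8, 265.3, 69.1]
ee_rot: [0.256, -0.116, 0.959, 0.031]
force: [-0.0, 1.0, -2.2]
grip_width: 0.566
grip_force: 74.3
```

```bash
python3 - <<'E'
from h import *
np.set_printoptions(precision=1,suppress=True)
im,P,L=rack("top","pics/r2.png")
hsv=cv2.cvtColor(im,cv2.COLOR_BGR2HSV)
k=(abs(L[...,1]-46)<32)&(L[...,0]>-80)&(L[...,0]<90)&(L[...,2]>10)&(L[...,2]<60)
g=k&(hsv[...,1]<90)&(L[...,0]>36)&(L[...,2]<24)
q=L[g];print("eye?",len(q),q.mean(0),np.percentile(q,[2,98],axis=0))
g=k&(hsv[...,1]>120)&((hsv[...,0]<7)|(hsv[...,0]>173));q=L[g];print("red",len(q),np.percentile(q,[2,98],axis=0))
E
```

```text
eye? 151 [59.3 44.3 17. ] [[36.8 25.6 12.3]
 [79.6 64.5 21. ]]
red 139 [[-31.6  19.9  10.7]
 [ 33.6  68.2  27.5]]
```

Request:
apply_moves([
  [40, [0.8, 0.2, -1.4], [0, 0, 0]],
  [40, [0.8, 0.2, -1.4], [0, 0, 0]],
  [66, [0.8, 0.2, -1.4], [0, 0, 0]],
  [66, [0.8, 0.2, -1.4], [0, 0, 0]],
  [66, [0.8, 0.2, -1.4], [0, 0, 0]],
  [66, [0.8, 0.2, -1.4], [0, 0, 0]],
  [66, [-6, -1.5, 10], [0, 0, 0]],
  [66, [-15, -3.5, 26], [0, 0, 0]],
  [66, [-29, -7, 52], [0, 0, 0]],
  [66, [-48, -12, 87], [0, 0, 0]],
  [66, [-68, -17, 122], [0, 0, 0]],
  [66, [-68, -17, 160], [0, 0, 0]],
  [66, [-68, -60, 170], [0, 0, 0]],
  [66, [-68, -100, 170], [0, 0, 0]],
  [66, [-68, -140, 170], [0, 0, 0]],
  [66, [-68, -140, 170], [0, 0, 0]],
])

```text
time_s: 12.45
eef_pos: [452.3, 121.4, 239.3]
ee_rot: [0.257, -0.113, 0.959, 0.03]
force: [0.1, -0.6, 0.6]
grip_width: 0.773
grip_force: 0.0
```

```bash
cat >> h.py <<'E'
def hung(P,L,im,py,col):
    hsv=cv2.cvtColor(im,cv2.COLOR_BGR2HSV);h=hsv[...,0]
    k=(abs(L[...,1]-py)<34)&(L[...,0]>-110)&(L[...,0]<90)&(L[...,2]>8)&(L[...,2]<34)
    g=k&(hsv[...,1]<90)&(L[...,0]>36)&(L[...,2]<24);q=L[g];print("eye",len(q),q.mean(0),np.percentile(q,[2,98],axis=0).tolist())
    lo,hi=HUE[col];g=k&(hsv[...,1]>(60 if col=="green" else 120))&(((h>=lo)&(h<=hi))|((h>172) if col=="red" else False));q=L[g];print(col,len(q),np.percentile(q,[2,98],axis=0).tolist())
E
python3 - <<'E'
from h import *
np.set_printoptions(precision=1,suppress=True)
im,P,L=rack("top","pics/r3.png");hung(P,L,im,46,"red")
for c in("green","blue"): d=die(im,P,c);print(c,{k:np.round(v,1).tolist() for k,v in d.items()})
E
```

```text
eye 150 [59.2 44.1 14.5] [[37.18659049450729, 25.91583689367831, 9.534532234594892], [78.75064183323705, 63.93956601780021, 18.78975632912148]]
red 254 [[-69.91392454772246, 19.548798547078402, 9.162278062380851], [32.39088204754125, 68.41757217007945, 25.313631488412838]]
green {'c': [445.6, -201.3], 'size': [30.1, 105.4], 'yaw': -9.4, 'eye': [516.1, -191.5], 'ng': 27, 'eyew': 8.0, 'yaw_eye': 7.9, 'eye_from_front': 15.4, 'org': [442.8, -201.7], 'n': 65, 'z': 24.5}
blue {'c': [457.2, -428.0], 'size': [51.2, 100.5], 'yaw': -19.5, 'eye': [528.2, -452.7], 'ng': 117, 'eyew': 37.7, 'yaw_eye': -19.2, 'eye_from_front': 26.2, 'org': [458.4, -428.4], 'n': 190, 'z': 24.6}
```

View pics/r3.png

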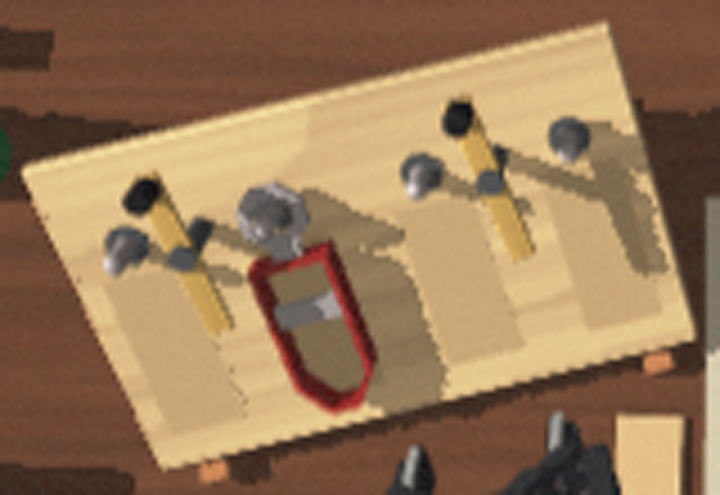

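```bash
python3 - <<'E'
from h import *
for y in(7.2,-19.4):
    print(y,np.degrees((R.from_euler("z",y,degrees=True)*R.from_matrix(B).inv()).as_rotvec()).round(2))
E
```

```text
7.2 [-5.42 29.39 -6.36]
-19.4 [  1.5   30.24 -32.34]
```

Request:
apply_moves([
  [66, [-30, 30, 20], [0, 0, 0]],
  [66, [-60, 60, 40], [0, 0, 0]],
  [66, [-60, 80, 40], [0, 0, 0]],
  [66, [-60, 80, 40], [0, 0, 0]],
])

```text
time_s: 13.0
eef_pos: [390.7, 208.4, 279.5]
ee_rot: [0.257, -0.118, 0.959, 0.032]
force: [-0.1, -0.5, -0.6]
grip_width: 0.776
grip_force: 0.0
```

```bash
python3 - <<'E'
from h import *
dies(["green","blue"])
E
```

```text
green {'c': [445.3, -187.1], 'size': [50.2, 104.1], 'yaw': 7.9, 'eye': [523.5, -177.1], 'ng': 113, 'eyew': 38.1, 'yaw_eye': 7.3, 'eye_from_front': 26.9, 'org': [450.1, -186.5], 'n': 131, 'z': 24.7}
blue {'c': [457.0, -428.1], 'size': [50.3, 100.5], 'yaw': -19.6, 'eye': [527.7, -452.8], 'ng': 119, 'eyew': 38.2, 'yaw_eye': -19.2, 'eye_from_front': 25.8, 'org': [457.8, -428.4], 'n': 187, 'z': 24.7}
```

Request:
apply_moves([
  [72, [10, -45, -20], [-1.3, 7.3, -1.6]],
  [72, [15, -90, -40], [-2.7, 14.7, -3.2]],
  [72, [20, -135, -60], [-4, 22, -4.8]],
  [72, [30, -180, -60], [-5.42, 29.39, -6.36]],
  [72, [35, -225, -60], [-5.42, 29.39, -6.36]],
  [72, [40, -270, -60], [-5.42, 29.39, -6.36]],
  [72, [45, -315, -60], [-5.42, 29.39, -6.36]],
  [72, [50, -360, -60], [-5.42, 29.39, -6.36]],
  [72, [53.3, -392.3, -80], [-5.42, 29.39, -6.36]],
  [72, [53.3, -392.3, -120], [-5.42, 29.39, -6.36]],
  [72, [53.3, -392.3, -165], [-5.42, 29.39, -6.36]],
  [72, [53.3, -392.3, -210], [-5.42, 29.39, -6.36]],
  [72, [53.3, -392.3, -240], [-5.42, 29.39, -6.36]],
  [72, [53.3, -392.3, -260], [-5.42, 29.39, -6.36]],
  [72, [53.3, -392.3, -271], [-5.42, 29.39, -6.36]],
  [72, [53.3, -392.3, -277.6], [-5.42, 29.39, -6.36]],
  [72, [53.3, -392.3, -277.6], [-5.42, 29.39, -6.36]],
  [72, [53.3, -392.3, -277.6], [-5.42, 29.39, -6.36]],
])

```text
time_s: 15.0
eef_pos: [445.5, -187.5, 2.1]
ee_rot: [0.001, -0.063, 0.998, -0.0]
force: [-0.0, 0.3, 0.1]
grip_width: 0.845
grip_force: 0.0
```

Request:
apply_moves([
  [40, [0, 0, 0], [0, 0, 0]],
  [40, [0, 0, 0], [0, 0, 0]],
  [40, [0, 0, 0], [0, 0, 0]],
  [40, [0, 0, 0], [0, 0, 0]],
  [40, [0, 0, 0], [0, 0, 0]],
  [40, [0, 0, 0], [0, 0, 0]],
  [40, [0, 0, 0], [0, 0, 0]],
  [40, [0, 0, 0], [0, 0, 0]],
], squeeze=70)

```text
time_s: 15.8
eef_pos: [445.5, -187.2, 2.4]
ee_rot: [0.001, -0.063, 0.998, -0.0]
force: [-2.0, 1.1, 9.2]
grip_width: 0.569
grip_force: 73.6
```

```bash
python3 - <<'E'
from h import *
plan([523.5,-177.1],7.3,[445.1,-187.1,1.3],-46)
dies(["blue"])
E
```

```text
120 tcp [484.5 161.9 170.9] shift [ 39.4 349.  169.6]
60 tcp [513.5 168.9 118.8] shift [ 68.4 356.  117.5]
30 tcp [528.  172.5  92.8] shift [ 82.9 359.6  91.5]
0 tcp [542.5 176.   66.8] shift [ 97.4 363.1  65.5]
turn [  5.45 -29.38   6.26] n [-0.484 -0.118  0.867] x [0.842 0.205 0.498] y [-0.237  0.972  0.   ]
blue {'c': [457.7, -427.8], 'size': [49.5, 101.5], 'yaw': -19.6, 'eye': [528.1, -452.8], 'ng': 117, 'eyew': 37.5, 'yaw_eye': -19.6, 'eye_from_front': 25.8, 'org': [458.4, -428.0], 'n': 170, 'z': 24.4}
```

Request:
apply_moves([
  [40, [0, 0, 20], [0, 0, 0]],
  [40, [0, 0, 60], [0, 0, 0]],
  [40, [0, 0, 110], [0, 0, 0]],
  [40, [0, 0, 160], [0, 0, 0]],
  [40, [0, 40, 200], [1.3, -7.3, 1.5]],
  [40, [0, 85, 200], [2.7, -14.6, 3.1]],
  [40, [0, 130, 200], [4.1, -22, 4.7]],
  [40, [0, 175, 200], [5.45, -29.38, 6.26]],
  [40, [10, 220, 200], [5.45, -29.38, 6.26]],
  [40, [20, 265, 200], [5.45, -29.38, 6.26]],
  [40, [30, 310, 200], [5.45, -29.38, 6.26]],
  [40, [39.4, 349, 170], [5.45, -29.38, 6.26]],
  [40, [50, 352, 150], [5.45, -29.38, 6.26]],
  [40, [68.4, 356, 117.5], [5.45, -29.38, 6.26]],
  [40, [68.4, 356, 117.5], [5.45, -29.38, 6.26]],
  [40, [68.4, 356, 117.5], [5.45, -29.38, 6.26]],
  [40, [68.4, 356, 117.5], [5.45, -29.38, 6.26]],
  [40, [68.4, 356, 117.5], [5.45, -29.38, 6.26]],
])

```text
time_s: 17.8
eef_pos: [513.7, 168.8, 120.3]
ee_rot: [0.257, -0.115, 0.959, 0.031]
force: [-0.5, -0.6, -2.3]
grip_width: 0.569
grip_force: 74.3
```

```bash
cat >> h.py <<'E'
def above(py,f):
    im,P,L=rack("top",f);hsv=cv2.cvtColor(im,cv2.COLOR_BGR2HSV)
    g=(abs(L[...,1]-py)<26)&(L[...,0]>34)&(L[...,0]<100)&(L[...,2]>64)&(L[...,2]<84)&(hsv[...,1]<90);q=L[g]
    print("eye",len(q),q.mean(0).round(1),cv2.minEnclosingCircle(q[q[:,0]>42][:,:2].astype(np.float32)))
E
python3 - <<'E'
from h import *
above(-46,"pics/g1.png")
E
```

```text
eye 173 [ 58.2 -47.5  75.4] ((60.787750244140625, -46.96350860595703), 21.226116180419922)
```

Request:
apply_moves([
  [40, [7, 2.8, -13], [0, 0, 0]],
  [40, [14.5, 4.5, -26], [0, 0, 0]],
  [40, [20, 6, -36], [0, 0, 0]],
  [40, [25, 7.1, -44.5], [0, 0, 0]],
  [40, [28, 7.8, -50], [0, 0, 0]],
  [40, [28.7, 8, -51.3], [0, 0, 0]],
  [40, [28.7, 8, -51.3], [0, 0, 0]],
  [40, [28.7, 8, -51.3], [0, 0, 0]],
])

```text
time_s: 18.75
eef_pos: [542.3, 177.0, 67.9]
ee_rot: [0.256, -0.115, 0.959, 0.031]
force: [0.8, -0.8, -2.0]
grip_width: 0.572
grip_force: 74.5
```

```bash
python3 - <<'E'
from h import *
im,P,L=rack("top","pics/g2.png");hung(P,L,im,-46,"green")
E
```

```text
eye 148 [ 60.2153507  -46.58422041  15.43773857] [[38.01993843472746, -65.49749805946625, 10.695277820877553], [80.11984941871673, -27.623578739675843, 19.77897674985685]]
green 100 [[-22.184212903842656, -71.09045357886245, 8.653334801336458], [33.68225230905673, -22.905583553477364, 25.64967722775275]]
```

Request:
apply_moves([
  [66, [0, 0, 0], [0, 0, 0]],
  [66, [0, 0, 0], [0, 0, 0]],
  [66, [0, 0, 0], [0, 0, 0]],
  [66, [0, 0, 0], [0, 0, 0]],
  [66, [-6, -1.5, 10], [0, 0, 0]],
  [66, [-15, -3.5, 26], [0, 0, 0]],
  [66, [-29, -7, 52], [0, 0, 0]],
  [66, [-48, -12, 87], [0, 0, 0]],
  [66, [-68, -17, 122], [0, 0, 0]],
  [66, [-75, -17, 165], [0, 0, 0]],
  [72, [-95, -60, 180], [0.2, 5, -5.4]],
  [72, [-105, -105, 180], [0.5, 10, -10.8]],
  [72, [-115, -150, 180], [0.7, 15.1, -16.2]],
  [72, [-115, -195, 180], [1, 20.2, -21.5]],
  [72, [-110, -240, 180], [1.2, 25.2, -27]],
  [72, [-105, -285, 180], [1.5, 30.24, -32.34]],
  [72, [-100, -330, 180], [1.5, 30.24, -32.34]],
  [72, [-100, -330, 180], [1.5, 30.24, -32.34]],
])

```text
time_s: 20.7
eef_pos: [442.5, -157.3, 246.8]
ee_rot: [-0.0, 0.171, 0.985, -0.0]
force: [-0.6, 0.9, -0.4]
grip_width: 0.843
grip_force: 0.0
```

```bash
python3 - <<'E'
from h import *
im,P=dies(["blue"]);L=(P-O)@B
hung(P,L,im,-46,"green");hung(P,L,im,46,"red")
E
```

```text
blue {'c': [457.5, -428.1], 'size': [50.0, 101.6], 'yaw': -20.0, 'eye': [528.1, -452.6], 'ng': 117, 'eyew': 37.8, 'yaw_eye': -19.2, 'eye_from_front': 24.5, 'org': [458.2, -428.3], 'n': 178, 'z': 24.5}
eye 147 [ 58.78282237 -46.55520882  14.53528884] [[37.69411379545354, -65.59329954178766, 9.237604976620936], [78.41303485684114, -26.885454737241734, 17.886504382661187]]
green 182 [[-70.61124097895964, -71.29823938668368, 8.40210986242533], [31.977199165271998, -23.141279686064987, 25.41179166855531]]
eye 149 [59.14986301 44.22169825 14.60346209] [[37.45709955273914, 25.523011166113662, 10.04424318838169], [78.82762506685522, 64.27784771877259, 18.94403491520611]]
red 260 [[-69.51887240753575, 19.67116345263486, 8.75817150858646], [32.00925754186419, 68.56536516072079, 25.273362116016393]]
```

Request:
apply_moves([
  [72, [2, -45, -30], [0, 0, 0]],
  [72, [4, -90, -50], [0, 0, 0]],
  [72, [6, -135, -60], [0, 0, 0]],
  [72, [8, -180, -80], [0, 0, 0]],
  [72, [10, -225, -90], [0, 0, 0]],
  [72, [11.3, -265, -100], [0, 0, 0]],
  [72, [11.3, -273.5, -135], [0, 0, 0]],
  [72, [11.3, -273.5, -180], [0, 0, 0]],
  [72, [11.3, -273.5, -210], [0, 0, 0]],
  [72, [11.3, -273.5, -230], [0, 0, 0]],
  [72, [11.3, -273.5, -240], [0, 0, 0]],
  [72, [11.3, -273.5, -246.2], [0, 0, 0]],
  [72, [11.3, -273.5, -246.2], [0, 0, 0]],
  [72, [11.3, -273.5, -246.2], [0, 0, 0]],
])

```text
time_s: 22.3
eef_pos: [454.0, -426.9, 2.5]
ee_rot: [0.001, 0.169, 0.986, -0.001]
force: [0.5, 0.6, -0.6]
grip_width: 0.845
grip_force: 0.0
```

Request:
apply_moves([
  [40, [0, 0, 0], [0, 0, 0]],
  [40, [0, 0, 0], [0, 0, 0]],
  [40, [0, 0, 0], [0, 0, 0]],
  [40, [0, 0, 0], [0, 0, 0]],
  [40, [0, 0, 0], [0, 0, 0]],
  [40, [0, 0, 0], [0, 0, 0]],
  [40, [0, 0, 0], [0, 0, 0]],
  [40, [0, 0, 0], [0, 0, 0]],
], squeeze=70)

```text
time_s: 23.1
eef_pos: [453.9, -427.0, 2.6]
ee_rot: [0.001, 0.169, 0.986, -0.001]
force: [-0.2, 0.4, 6.9]
grip_width: 0.569
grip_force: 73.8
```

```bash
python3 - <<'E'
from h import *
plan([528.0,-452.7],-19.4,[453.5,-426.6,1.3],-138)
E
```

```text
120 tcp [506.4  72.3 170.9] shift [ 52.9 498.9 169.6]
60 tcp [535.4  79.4 118.9] shift [ 81.9 506.  117.6]
30 tcp [549.9  83.   92.9] shift [ 96.4 509.6  91.6]
0 tcp [564.4  86.5  66.9] shift [110.9 513.1  65.6]
turn [ -1.5  -30.24  32.34] n [-0.484 -0.118  0.867] x [0.842 0.205 0.498] y [-0.237  0.972  0.   ]
```

Request:
apply_moves([
  [40, [0, 0, 20], [0, 0, 0]],
  [40, [0, 0, 60], [0, 0, 0]],
  [40, [0, 0, 110], [0, 0, 0]],
  [40, [0, 0, 160], [0, 0, 0]],
  [40, [0, 40, 200], [-0.2, -5, 5.4]],
  [40, [0, 85, 210], [-0.5, -10, 10.8]],
  [40, [0, 130, 210], [-0.7, -15.1, 16.2]],
  [40, [0, 175, 210], [-1, -20.2, 21.5]],
  [40, [10, 220, 210], [-1.2, -25.2, 27]],
  [40, [15, 265, 210], [-1.5, -30.24, 32.34]],
  [40, [20, 310, 210], [-1.5, -30.24, 32.34]],
  [40, [25, 355, 210], [-1.5, -30.24, 32.34]],
  [40, [30, 400, 210], [-1.5, -30.24, 32.34]],
  [40, [40, 445, 200], [-1.5, -30.24, 32.34]],
  [40, [50, 485, 190], [-1.5, -30.24, 32.34]],
  [40, [52.9, 498.9, 169.6], [-1.5, -30.24, 32.34]],
  [40, [67, 502, 145], [-1.5, -30.24, 32.34]],
  [40, [81.9, 506, 117.6], [-1.5, -30.24, 32.34]],
  [40, [81.9, 506, 117.6], [-1.5, -30.24, 32.34]],
  [40, [81.9, 506, 117.6], [-1.5, -30.24, 32.34]],
])

```text
time_s: 25.1
eef_pos: [535.0, 79.5, 118.9]
ee_rot: [0.255, -0.115, 0.96, 0.031]
force: [-0.0, -0.4, -1.6]
grip_width: 0.571
grip_force: 74.1
```

Request:
apply_moves([
  [40, [0, 0, 0], [0, 0, 0]],
  [40, [0, 0, 0], [0, 0, 0]],
])

```text
time_s: 25.3
eef_pos: [535.5, 79.2, 120.3]
ee_rot: [0.257, -0.115, 0.959, 0.031]
force: [0.6, -0.2, -2.4]
grip_width: 0.566
grip_force: 74.1
```

```bash
python3 - <<'E'
from h import *
above(-138,"pics/bl1.png")
E
```

```text
eye 166 [  58.  -139.4   75.3] ((60.23219680786133, -139.21885681152344), 20.946245193481445)
```

Request:
apply_moves([
  [40, [7, 3, -13], [0, 0, 0]],
  [40, [14.5, 4.7, -26], [0, 0, 0]],
  [40, [20, 6.2, -36], [0, 0, 0]],
  [40, [25, 7.3, -44.5], [0, 0, 0]],
  [40, [28, 8, -50], [0, 0, 0]],
  [40, [28.7, 8.2, -51.3], [0, 0, 0]],
  [40, [28.7, 8.2, -51.3], [0, 0, 0]],
  [40, [28.7, 8.2, -51.3], [0, 0, 0]],
])

```text
time_s: 26.25
eef_pos: [564.1, 87.6, 68.0]
ee_rot: [0.256, -0.115, 0.959, 0.031]
force: [0.8, -0.4, -1.2]
grip_width: 0.57
grip_force: 74.4
```

```bash
python3 - <<'E'
from h import *
im,P,L=rack("top","pics/bl2.png");hung(P,L,im,-138,"blue")
E
```

```text
eye 147 [  59.78343037 -138.42365028   15.30868232] [[37.59992480392008, -157.12523780534653, 10.787537835851035], [79.4919964966529, -119.4665031959737, 20.723055600359338]]
blue 67 [[-23.239830322555857, -163.1266427625017, 8.728821786216498], [33.16495703461214, -115.16475379088546, 25.85632043589073]]
```

Request:
apply_moves([
  [66, [0, 0, 0], [0, 0, 0]],
  [66, [0, 0, 0], [0, 0, 0]],
  [66, [0, 0, 0], [0, 0, 0]],
  [66, [0, 0, 0], [0, 0, 0]],
  [66, [-6, -1.5, 10], [0, 0, 0]],
  [66, [-15, -3.5, 26], [0, 0, 0]],
  [66, [-29, -7, 52], [0, 0, 0]],
  [30, [-48, -12, 87], [0, 0, 0]],
  [0, [-68, -17, 122], [0, 0, 0]],
  [0, [-68, -17, 122], [0, 0, 0]],
  [0, [-68, -17, 122], [0, 0, 0]],
])

```text
time_s: 27.5
eef_pos: [496.2, 70.5, 190.2]
ee_rot: [0.257, -0.115, 0.959, 0.031]
force: [0.5, 0.7, -0.0]
grip_width: 0.093
grip_force: 0.0
```

```bash
cat >> h.py <<'E'
def keep(cmd,py):
    cmd=np.array(cmd);f=lambda p:(O+B@np.array(p,float)-cmd).round(1).tolist()
    print("over",f([105,py-29,130]),"down",f([105,py-29,52]))
    for th,d in[(0,23),(12,23),(24,23),(36,23),(48,23),(60,23),(72,22),(82,21),(88,20),(90,19)]:
        t=np.radians(th);c,s=np.cos(t),np.sin(t)
        print(th,f([60+45*c+d*s,py+45*s-d*c,52]))
E
python3 - <<'E'
from h import *
im,P,L=rack("top","pics/bl3.png")
for y,c in((46,"red"),(-46,"green"),(-138,"blue")):hung(P,L,im,y,c)
s=ctrl.sense();print(s["eef_pos"],(s["eef_pos"]-O)@B)
keep([496.1,70.6,189.6],-92)
E
```

```text
eye 150 [59.08977695 44.15016189 14.6441295 ] [[37.15020055200315, 25.288118527899215, 9.195174952234545], [78.61323671687721, 64.19101859469656, 18.928616818384942]]
red 262 [[-69.88423386858796, 19.735974132664534, 8.632373431761074], [32.19733761833423, 68.28464358144915, 25.395877647092473]]
eye 148 [ 58.87540324 -46.63465965  14.8137249 ] [[36.98752052779719, -65.44615719890149, 10.335444612817238], [78.90485214412264, -26.99287427456353, 18.76632002175806]]
green 179 [[-70.4925253653672, -71.42089935448625, 8.826102537250133], [32.08871748490028, -23.16583068261434, 25.02210108239539]]
eye 143 [  58.72251716 -138.40426645   14.61796097] [[38.23046428611364, -157.00322289171731, 9.23852203018621], [77.9637652574763, -119.42313569176356, 17.87227987969937]]
blue 118 [[-64.51468025763957, -163.20277290525615, 9.897644065858865], [31.632467133381223, -116.61173872129824, 25.23483173119313]]
[495.93740202  70.77107601 188.32947087] [ -20.39430544 -137.17914441  141.63470031]
over [107.3, 43.0, 51.1] down [145.0, 52.2, -16.5]
0 [143.6, 58.1, -16.5]
12 [144.5, 68.4, -14.7]
24 [143.4, 78.9, -13.8]
36 [140.4, 89.0, -14.1]
48 [135.7, 98.4, -15.5]
60 [129.5, 106.6, -17.8]
72 [121.0, 113.3, -21.6]
82 [113.2, 117.2, -25.5]
88 [107.9, 118.6, -28.2]
90 [105.6, 118.8, -29.5]
```

View pics/bl3.png

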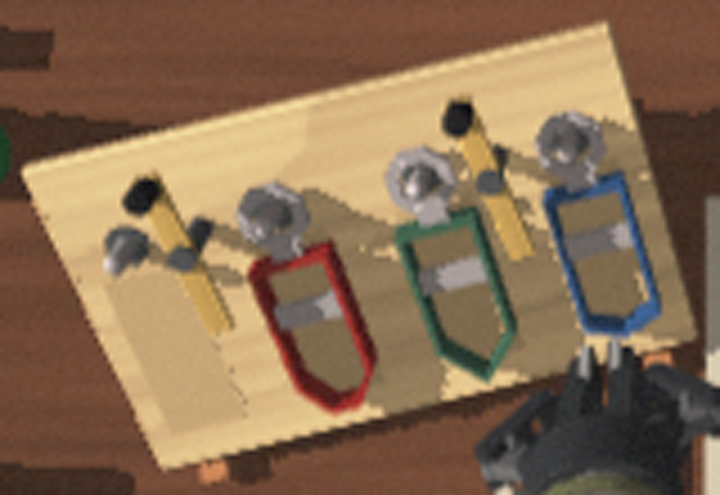

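Request:
apply_moves([
  [0, [50, 22, 51], [0, 0, 0]],
  [0, [107.3, 43, 51.1], [0, 0, 0]],
  [0, [107.3, 43, 51.1], [0, 0, 0]],
  [0, [126, 47.5, 17], [0, 0, 0]],
  [0, [145, 52.2, -16.5], [0, 0, 0]],
  [0, [145, 52.2, -16.5], [0, 0, 0]],
  [0, [145, 52.2, -16.5], [0, 0, 0]],
])

```text
time_s: 28.35
eef_pos: [640.8, 123.0, 171.9]
ee_rot: [0.255, -0.115, 0.96, 0.031]
force: [0.1, -0.9, 0.2]
grip_width: 0.005
grip_force: 0.0
```

Now the arc, relative to the new commanded pose (subtracting 145, 52.2, −16.5).

Request:
apply_moves([
  [0, [-1.4, 5.9, 0], [0, 0, 0]],
  [0, [-0.5, 11, 1], [0, 0, 0]],
  [0, [-0.5, 16.2, 1.8], [0, 0, 0]],
  [0, [-1, 21.5, 2.3], [0, 0, 0]],
  [0, [-1.6, 26.7, 2.7], [0, 0, 0]],
  [0, [-3, 31.8, 2.6], [0, 0, 0]],
  [0, [-4.6, 36.8, 2.4], [0, 0, 0]],
  [0, [-7, 41.5, 1.8], [0, 0, 0]],
  [0, [-9.3, 46.2, 1], [0, 0, 0]],
  [0, [-12.4, 50.5, 0], [0, 0, 0]],
  [0, [-15.5, 54.4, -1.3], [0, 0, 0]],
  [0, [-19.7, 57.8, -3.1], [0, 0, 0]],
  [0, [-24, 61.1, -5.1], [0, 0, 0]],
  [0, [-28, 63, -7], [0, 0, 0]],
  [0, [-31.8, 65, -9], [0, 0, 0]],
  [0, [-34.5, 65.7, -10.3], [0, 0, 0]],
  [0, [-34.5, 65.7, -10.3], [0, 0, 0]],
])

```text
time_s: 30.05
eef_pos: [606.0, 188.7, 162.5]
ee_rot: [0.255, -0.115, 0.959, 0.031]
force: [-0.3, 0.3, -0.1]
grip_width: -0.003
grip_force: 0.0
```

```bash
cat >> h.py <<'E'
def kang(py,f):
    im,P,L=rack("top",f);s=ctrl.sense();print("tcp",((s["eef_pos"]-O)@B).round(1),"F",(s["force"]@B).round(1))
    hsv=cv2.cvtColor(im,cv2.COLOR_BGR2HSV)
    d=np.hypot(L[...,0]-60,L[...,1]-py)
    k=(d<53)&(abs(L[...,2]-46.5)<4)&(hsv[...,1]>110)&(hsv[...,0]>12)&(hsv[...,0]<32)
    q=L[k][:,:2];rc=cv2.minAreaRect(q.astype(np.float32))
    v=np.linalg.eigh(np.cov((q-[60,py]).T))[1][:,1];print(len(q),rc,"angle",np.degrees(np.arctan2(v[1],v[0]))%180)
E
python3 - <<'E'
from h import *
kang(-92,"pics/k1.png")
E
```

```text
tcp [ 84.2 -48.9  52. ] F [ 0.2 -0.6 -0.8]
98 ((57.74312973022461, -119.95164489746094), (45.98817825317383, 15.509359359741211), 84.70687866210938) angle 83.36897061310533
```

Request:
apply_moves([
  [0, [-2, -0.5, -1.2], [0, 0, 0]],
  [0, [-3.4, -0.8, -2], [0, 0, 0]],
  [0, [-4.2, -1, -2.5], [0, 0, 0]],
  [0, [-4.2, -1, -2.5], [0, 0, 0]],
])

```text
time_s: 30.6
eef_pos: [602.4, 187.6, 160.4]
ee_rot: [0.256, -0.115, 0.959, 0.031]
force: [0.7, 1.7, 0.9]
grip_width: -0.001
grip_force: 0.7
```

```bash
python3 - <<'E'
from h import *
kang(-92,"pics/k2.png")
E
```

```text
tcp [ 79.3 -49.   52.1] F [0.8 1.7 0.4]
98 ((60.267860412597656, -114.0624008178711), (14.567537307739258, 58.7267951965332), 0.2632679045200348) angle 89.20060205381563
```

Request:
apply_moves([
  [0, [-0.8, -0.2, -0.5], [0, 0, 0]],
  [0, [-1.6, -0.4, -1], [0, 0, 0]],
  [0, [-1.6, -0.4, -1], [0, 0, 0]],
])

```text
time_s: 31.05
eef_pos: [602.1, 187.3, 160.5]
ee_rot: [0.258, -0.114, 0.959, 0.031]
force: [8.6, 3.5, 2.3]
grip_width: 0.001
grip_force: 4.1
```

```bash
python3 - <<'E'
from h import *
kang(-92,"pics/k3.png")
E
```

```text
tcp [ 79.2 -49.1  52.4] F [ 7.5  2.4 -4.6]
97 ((61.20362854003906, -112.48477935791016), (61.403011322021484, 15.169382095336914), 87.58634185791016) angle 88.16464157021736
```

Request:
apply_moves([
  [0, [6, 1.5, 4], [0, 0, 0]],
  [0, [-9, -2, 32], [0, 0, 0]],
  [0, [-28, -7, 66], [0, 0, 0]],
  [0, [-28, -7, 66], [0, 0, 0]],
])

```text
time_s: 31.6
eef_pos: [572.9, 180.1, 229.8]
ee_rot: [0.259, -0.115, 0.959, 0.031]
force: [0.7, -0.0, -0.8]
grip_width: 0.001
grip_force: 0.0
```

```bash
python3 - <<'E'
from h import *
keep([572.8,180.1,225.3],92);kang(-92,"pics/k4.png")
E
```

```text
over [-13.0, 112.3, 15.4] down [24.7, 121.5, -52.2]
0 [23.3, 127.3, -52.2]
12 [24.2, 137.7, -50.4]
24 [23.1, 148.2, -49.5]
36 [20.1, 158.3, -49.8]
48 [15.4, 167.7, -51.2]
60 [9.2, 175.8, -53.5]
72 [0.8, 182.5, -57.3]
82 [-7.1, 186.4, -61.2]
88 [-12.4, 187.9, -63.9]
90 [-14.7, 188.0, -65.2]
tcp [ 84.6 -49.2 123.1] F [0.1 0.8 0.3]
171 ((60.24019241333008, -92.71161651611328), (16.509618759155273, 101.2911605834961), 0.1704508662223816) angle 89.32273622688372
```

Request:
apply_moves([
  [0, [-5, 50, 15], [0, 0, 0]],
  [0, [-13, 98, 15.4], [0, 0, 0]],
  [0, [-13, 112.3, 15.4], [0, 0, 0]],
  [0, [-13, 112.3, 15.4], [0, 0, 0]],
  [0, [6, 117, -18], [0, 0, 0]],
  [0, [24.7, 121.5, -52.2], [0, 0, 0]],
  [0, [24.7, 121.5, -52.2], [0, 0, 0]],
  [0, [24.7, 121.5, -52.2], [0, 0, 0]],
])

```text
time_s: 32.55
eef_pos: [597.5, 300.7, 172.2]
ee_rot: [0.255, -0.114, 0.96, 0.031]
force: [0.3, -0.1, -0.3]
grip_width: 0.002
grip_force: 0.0
```

Request:
apply_moves([
  [0, [-1.4, 5.9, 0], [0, 0, 0]],
  [0, [-0.5, 11, 1], [0, 0, 0]],
  [0, [-0.5, 16.2, 1.8], [0, 0, 0]],
  [0, [-1, 21.5, 2.3], [0, 0, 0]],
  [0, [-1.6, 26.7, 2.7], [0, 0, 0]],
  [0, [-3, 31.8, 2.6], [0, 0, 0]],
  [0, [-4.6, 36.8, 2.4], [0, 0, 0]],
  [0, [-7, 41.5, 1.8], [0, 0, 0]],
  [0, [-9.3, 46.2, 1], [0, 0, 0]],
  [0, [-12.4, 50.5, 0], [0, 0, 0]],
  [0, [-15.5, 54.4, -1.3], [0, 0, 0]],
  [0, [-19.7, 57.8, -3.1], [0, 0, 0]],
  [0, [-24, 61.1, -5.1], [0, 0, 0]],
  [0, [-28, 63, -7], [0, 0, 0]],
  [0, [-31.8, 65, -9], [0, 0, 0]],
  [0, [-35, 65.6, -10.6], [0, 0, 0]],
  [0, [-37.9, 65, -12.3], [0, 0, 0]],
  [0, [-37.9, 65, -12.3], [0, 0, 0]],
])

```text
time_s: 34.35
eef_pos: [559.1, 366.7, 160.6]
ee_rot: [0.256, -0.115, 0.959, 0.031]
force: [0.1, 0.3, 1.0]
grip_width: -0.001
grip_force: 0.0
```

```bash
python3 - <<'E'
from h import *
kang(92,"pics/k5.png")
E
```

```text
tcp [ 80.1 135.1  52. ] F [ 0.1 -0.  -0. ]
126 ((59.693870544433594, 77.47871398925781), (74.38834381103516, 15.857754707336426), 89.0693588256836) angle 87.78169331179522
```

Request:
apply_moves([
  [0, [-1, -0.2, -0.6], [0, 0, 0]],
  [0, [-1.8, -0.4, -1], [0, 0, 0]],
  [0, [-2.5, -0.6, -1.5], [0, 0, 0]],
  [0, [-2.5, -0.6, -1.5], [0, 0, 0]],
])

```text
time_s: 34.9
eef_pos: [558.4, 366.3, 160.3]
ee_rot: [0.258, -0.115, 0.959, 0.031]
force: [8.3, 2.5, -0.3]
grip_width: -0.0
grip_force: 3.4
```

Hard stop reached; back off and check everything.

Request:
apply_moves([
  [0, [6, 1.5, 4], [0, 0, 0]],
  [0, [-9, -2, 32], [0, 0, 0]],
  [0, [-28, -7, 66], [0, 0, 0]],
  [0, [-75, -15, 90], [0, 0, 0]],
  [0, [-120, -15, 100], [0, 0, 0]],
  [0, [-160, -15, 100], [0, 0, 0]],
  [0, [-200, -15, 100], [0, 0, 0]],
  [0, [-200, -15, 100], [0, 0, 0]],
  [0, [-200, -15, 100], [0, 0, 0]],
])

```text
time_s: 35.8
eef_pos: [356.9, 351.3, 259.8]
ee_rot: [0.256, -0.115, 0.959, 0.031]
force: [0.6, 0.3, 1.1]
grip_width: -0.0
grip_force: 0.0
```

```bash
python3 - <<'E'
from h import *
kang(92,"pics/k6.png");kang(-92,"pics/k7.png")
im,P,L=rack("top","pics/k8.png")
for y,c in((46,"red"),(-46,"green"),(-138,"blue")):hung(P,L,im,y,c)
cv2.imwrite("pics/fin.png",im);print(ctrl.sense()["time_s"])
E
```

```text
tcp [-43.8 167.7 236.8] F [-0.1  0.4 -0.5]
173 ((59.613494873046875, 90.88653564453125), (100.90267944335938, 15.95104694366455), 89.41899871826172) angle 89.46833844125719
tcp [-44.1 167.7 236.7] F [-0.4  0.8  0.7]
166 ((60.52712631225586, -92.37806701660156), (15.008678436279297, 101.47705841064453), 0.025610312819480896) angle 89.1375290614799
eye 127 [60.89881417 41.63875552 14.59697593] [[37.85068225112887, 25.272557363711677, 9.397498965293176], [78.78921206853515, 63.37910635662053, 19.44630684121271]]
red 259 [[-70.15475682846218, 19.53359061507034, 8.852354602691463], [32.427475366851155, 68.78429740337639, 25.003167572089627]]
eye 93 [ 65.15825605 -45.23276649  14.67016218] [[37.18129519970258, -65.38120005876657, 10.479802938697675], [78.55409340596502, -26.45822834921472, 17.664689746780123]]
green 167 [[-70.71339256484008, -71.44606785186224, 8.409621904121225], [32.15738689107963, -23.249883647228565, 25.45394403472906]]
eye 113 [  61.21885824 -141.54990727   15.05143005] [[37.67944859675728, -157.42010180609554, 9.86155879803835], [77.66282213891823, -120.85652180934278, 21.902715546407837]]
blue 124 [[-65.03983859557904, -163.24123822953737, 9.164023744381167], [31.64981688405585, -115.7390196917252, 24.875027060524822]]
36.25
```

View pics/fin.png

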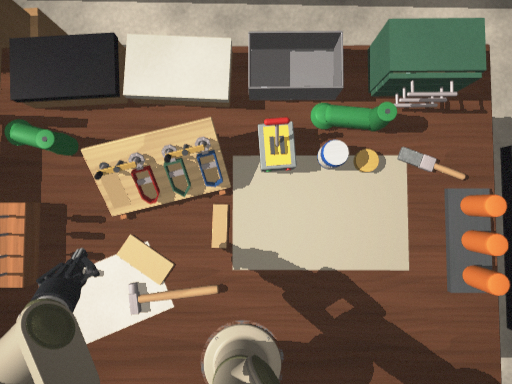

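The final picture shows the lever over to OFF at (277,122). The three dies hang at (145,183), (178,175) and (209,167), both keepers lie crosswise, the bench is clear and the bystanders haven't moved.

```bash
python3 -c "
from rig import ctrl
print(ctrl.finish_job())"
```

```text
the job is handed in; nothing more can be done
None
```

I threw the isolator fully to off, hung the red, green and blue dies on pegs 2, 3 and 4 (yellow was absent), turned both keepers fully crosswise, and handed the job in at about 36 s.

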